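Lock the twin whisk drive and unscrew its left cap

ROBOT

A 6-joint arm with a two-finger parallel gripper is mounted at the origin on a cart in front of the work surface, level with it; the furniture and walls round the work are solid. World frame = base frame: x ahead of the robot, y to its left, z up, the work surface at z = 0. Lengths are in mm, angles in rad, forces in N, time in s.
With the tool pointing down it reaches from about 275 to 750 mm from the base axis. Payload 10.2 kg.
Tool frame: the origin (TCP) lies at the very end of the fingers, on their centre line; the grasp point (between the pads) lies 19 mm behind it; z points along the fingers, y is the line along which they close (so a half turn about z gives the same grasp; the last joint's range is limited). The gripper opens to 85 mm and grips with 20 to 120 N. Pads are 22 mm wide; open, the fingers measure 114 mm over their backs; the gripper's body (76 mm by 85 mm) begins 54 mm behind the grasp point. The pads swing forward as they close: fully open they stand 13 mm farther back than shut.
Start: joints at [-1.432, 0.313, 1.498, -0, 1.331, -0.223], TCP at [185.816, -491.023, 231.294] pointing down, gripper open.
Joint ranges: [-2.94, 2.94], [-0.97, 2.17], [0.19, 2.56], [-1.23, 4.37], [0.02, 3.11], [-2.88, 2.88]. Speed limits (rad/s): [2.39, 2.39, 3.01, 3.14, 3.14, 3.14].

INTERFACE

Orientations are given as a unit quaternion [w, x, y, z].
In Python, from rig import * gives the robot as it stands. The module is installed in compiled form; this text tells all that it offers.
- The arm moves only by the shell command python3 -m crank 'ROWS' [FORCE]. ROWS is JSON, a list that holds one entry, the list of rows, each a list of 7 numbers: the shift along the tool's x, y, z in units of 25 mm (1.0 is 25 mm), then the turn, a rotation vector about the tool's x, y, z in units of 8 degrees (1.0 is 8 degrees), then the finger opening in mm, from 0 to 85.4. A call has exactly 8 rows; each row shifts and turns the commanded pose from where the row before left it, along the tool's axes as they then stand; what a row does not reach is not made up. A row lasts 1/10 s, in which the tool goes at most 50 mm and 8.59 degrees, less where a joint would pass 70% of its speed; a pose out of reach is approached as far as the arm can. A call is refused whole if a number of a shift passes 1 or a number of a turn 1, either way. A call with a gripper value outside its range is refused whole. The fingers move at their own pace and stop on an object; FORCE is the grip in N (left out, the last holds). Time passes only in rows, so rows that do not move let the fingers close, or fill a call up. It gives the time, the measured TCP pose, the force, the opening and the grip force at its end, in the units of the state.
- sense(): the state, without advancing time (a new reading comes with each control period).
- capture(name): name is "side" or "top"; returns the picture (420x560x3 uint8, blue, green, red); there is no depth.
- camera_model(name): a dict with "fx", "fy", "cx", "cy" (pixels), "world_from_camera" (4x4, takes a point from camera to world coordinates). Camera axes: x right, y up, looking along -z (the intrinsics and any distortion apply to the point x, -y, -z); pixel columns grow to the right and rows downward; lengths in mm; the calibration is good to about 2 mm. A picture is of the moment at which its call begins. camera_model takes no time and is no camera call.
- finish_job(): hands the job in; it is judged then, once.
The state is a dict: "time_s": time; "joints": joint angles; "dq": joint speeds; "tau": joint torques, N m; "eef_pos": TCP position; "ee_rot": TCP orientation; "force": force on the tool from outside, world axes, zero at the start; "wrist_torque": the same for the moment, N m; "grip_width": opening from 0.0 (shut) to 1.0 (fully open); "grip_force": force on a finger pad.
Only numpy, scipy, OpenCV 4.12 (cv2) and the standard library are available. Lean on these libraries where they do the work, as an engineer would, in place of code of your own. Each camera call takes 0.05 s, during which the arm holds its last target. There are 200 camera calls.

TASK

The twin whisk drive on the worktop needs its left shaft opened: first press the lock lever between the two caps forward and down until it is fully home, so that the shafts cannot spin, then unscrew the cap on the left as seen from the robot; do not pull it off unturned. The two shafts run opposite ways, so one cap has an ordinary thread and the other a reversed one and nobody can see which: try the left cap one way, and if it comes up against a stop after a few degrees, turn it the other way until it is free (a little under a quarter turn). Lift it straight off and finish while still holding it upright in the gripper, about 10 cm above its seat and touching nothing else; leave the lever down, and leave the right cap and the small things around the drive alone.

Things in the scene. Friction and masses are not known exactly. Their poses are not given: they have to be found in the camera images.
- drive: the twin whisk drive: low stainless housing 130 x 270 x 45 mm, fixed to the worktop, two identical caps and a lever between them on its flat top. Origin at the centre of its underside, x to its back (away from the robot, within 0.35 rad), y to its left along the long side, z up. Its top is 45 mm above the worktop; the shaft axes stand at y = +85 mm (left) and y = -85 mm (right), x = 0
- left_cap: loose aluminium cap seated on the left shaft (about 120 g): round ribbed skirt 60 mm diameter, 24 mm high, and on top of it a round ribbed knob to grip, 28 mm diameter, 24 to 52 mm above the cap's underside. Origin: centre of its underside, which rests on the housing's top; z up. Closed, its x lies along the drive's x within 0.07 rad. 1 mm play sideways, 3 mm up and down
- right_cap: the same cap on the right shaft, threaded the other way round; to be left closed
- left_cap_grip (a point): centre of the left cap's knob, 40 mm above the cap's underside. The cap has a quarter-turn thread: the wrong way it meets a firm stop after 2 to 16 degrees (felt as a moment of 0.3 N m or more about the vertical, or the fingers slip); the right way it turns freely, stays at the same height, and lifts off freely at 60 to 100 degrees. Which way is right differs from case to case
- lock_lever (a joint): the lock lever, rad: 0 upright, 1.50 fully down (its stop, just short of level, lying forward on the drive). A stiff hinge, about 0.15 N m: it stays where it is left. It starts leaning forward by 0.35 to 0.75
- lever_hinge (a point): the lever's hinge, on the drive's centre line 48 mm behind its middle, 12 mm above the housing top; the hinge axis is parallel to the drive's y and the lever swings from upright towards the drive's -x (towards the robot) and down
- lever_grip (a point): middle of the black cross grip at the lever's end, 80 mm from the hinge: a round bar 14 mm thick and 30 mm long, parallel to the drive's y; the lever below it is a flat steel bar 14 mm wide and 8 mm thick
- nozzle_0: small steel piping nozzle, 27 mm wide and 34 mm high, standing loose in front of the drive; leave alone. Origin at its underside
- nozzle_2: small steel piping nozzle, 27 mm wide and 30 mm high, standing loose in front of the drive; leave alone. Origin at its underside
- tart_dish: crimped foil-like tart dish, 83 mm wide and 33 mm high, loose beside the left end of the drive; leave alone. Origin at its underside
- round_cutter: fluted steel cutter ring, 62 mm wide and 28 mm high, loose beside the right end of the drive; leave alone. Origin at its underside
There are look-alikes about, which are no part of the job. What is shaped like the left_cap but blue is not meant.

How it is judged (in metres and radians):
On the way, in this order (a step that is already met when the one before it is completed fails the run):
1. the lock lever is pressed fully down (1.42 rad or more) while the left cap is still closed (value of joint lock_lever above 1.42 rad and angle between the x axis of left_cap and the x axis of drive, either way round below 0.45 rad), for 0.2 s.
2. the left cap is turned at least 45 degrees while still down on its seat (angle between the x axis of left_cap and the x axis of drive, either way round above 0.785 rad and z of left_cap in the frame of drive below 0.0505 m and value of joint lock_lever above 1.42 rad), for 0.05 s.
At the end, for the whole second after the job is handed in: the left cap is held still by the fingers, upright within 0.3 rad, its underside at least 60 mm above its seat and below 300 mm over the worktop, touching no part of the drive; the lever is still down (1.42 rad or more); the right cap is seated and closed (turned less than 0.4 rad) (z of left_cap in the frame of drive above 0.105 m and height (world z) of left_cap below 0.3 m and angle between left_cap's own z axis and vertical below 0.3 rad and linear speed of left_cap below 0.03 m/s and contact force between the fingers and left_cap above 2 N and contact force between left_cap and drive below 0.2 N and value of joint lock_lever above 1.42 rad and z of right_cap in the frame of drive below 0.0505 m and angle between the x axis of right_cap and the x axis of drive, either way round below 0.4 rad); the arm keeps its last pose, push and grip.
It fails at once if the right cap is taken off its seat or turned more than 0.4 rad (distance of right_cap from where it was at the start of the episode above 0.008 m or angle between the x axis of right_cap and the x axis of drive, either way round above 0.4 rad).
It fails at once if a nozzle, the tart dish or the cutter ring is moved more than 20 mm (distance of any of nozzle_0, nozzle_2, tart_dish, round_cutter from where it was at the start of the episode above 0.02 m).
It also fails if it takes over 62 s, if anything falls off the work surface, if the arm or the gripper's body presses on something with over 40 N, if the wrist force passes 120 N, or if a joint passes its speed limit or range.

## Working session

There is one attempt and no reset: what is moved stays moved. The work goes in short steps, Python scripts to look and compute and a shell command to move; the robot and the scene stay as the last step left them, time stands still between calls to the robot, and variables do not carry over. Pictures are saved under pics/ and viewed, at most 10 in all, crops included, and the job is handed in when it is done.

```bash
mkdir -p pics; python3 - <<'E'
from rig import *
import cv2
for n in("side","top"):
    cv2.imwrite(f"pics/{n}0.png",capture(n)); m=camera_model(n); print(n,{k:(v if not hasattr(v,'tolist') else v.tolist()) for k,v in m.items()})
s=sense();print(s)
E
```

```text
side {'fx': 514.3875950606047, 'fy': 514.3875950606047, 'cx': 283.14390467785654, 'cy': 206.53787921293915, 'world_from_camera': [[0.9910277631277623, 0.04100408926265378, -0.12721099549065598, 376.86916744268245], [-0.13160593561667785, 0.46543962493697333, -0.8752404431063432, -896.2621302393954], [0.023320600773612813, 0.8841293006129078, 0.46665997190383474, 575.7756132139141], [0.0, 0.0, 0.0, 1.0]]}
top {'fx': 470.77182032346735, 'fy': 470.77182032346735, 'cx': 281.7426967401062, 'cy': 213.1599002191227, 'world_from_camera': [[0.02897459626153799, 0.9952426321866249, -0.09301922301180116, 424.81066680801644], [-0.9990090350204688, 0.025687095383453994, -0.03634722930614134, 9.69063959495864], [-0.033784918513335996, 0.09398019051374423, 0.9950006548098586, 1118.8901603111556], [0.0, 0.0, 0.0, 1.0]]}
{'time_s': 0.1, 'joints': array([-1.43237826e+00,  3.13387247e-01,  1.49836536e+00,  1.30179115e-05,
        1.33096676e+00, -2.23439259e-01]), 'dq': array([ 0.0019286 , -0.00082028, -0.00124187, -0.00276815,  0.0026674 ,
        0.00210832]), 'tau': array([ 2.35648979e-03, -4.12898147e+01, -2.60139960e+01, -2.15723203e-04,
        3.05178699e-03,  9.92694993e-06]), 'eef_pos': array([ 185.79717977, -490.78577848,  230.79417327]), 'ee_rot': array([-5.62579393e-04,  9.83677133e-01,  1.79941601e-01,  3.02575068e-05]), 'force': array([ 0.43234926, -0.96578543,  0.72085578]), 'wrist_torque': array([-0.02452017, -0.00723061, -0.01067569]), 'grip_force': 0.0, 'grip_width': 0.9995543189930793}
```

View pics/side0.png

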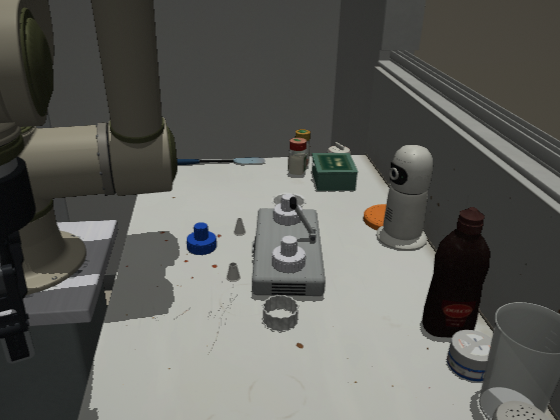

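View pics/top0.png

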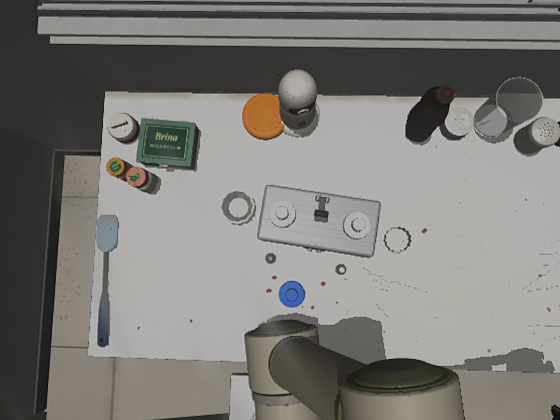

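The top view shows the drive from (265,186) to (380,255), with the left cap at about (283,212), the right cap at (357,225), the black lever grip at (321,216) and a blue decoy at (292,294). The nozzles are at (270,258) and (341,269). I'll enlarge both views to measure.

```bash
python3 - <<'E'
import cv2
a=cv2.imread("pics/top0.png")[170:275,210:420]; b=cv2.imread("pics/side0.png")[180:305,225:345]
cv2.imwrite("pics/topc.png",cv2.resize(a,None,fx=3.8,fy=3.8,interpolation=cv2.INTER_CUBIC))
cv2.imwrite("pics/sidec.png",cv2.resize(b,None,fx=4.8,fy=4.8,interpolation=cv2.INTER_CUBIC))
E
```

```text
(no output)
```

View pics/topc.png

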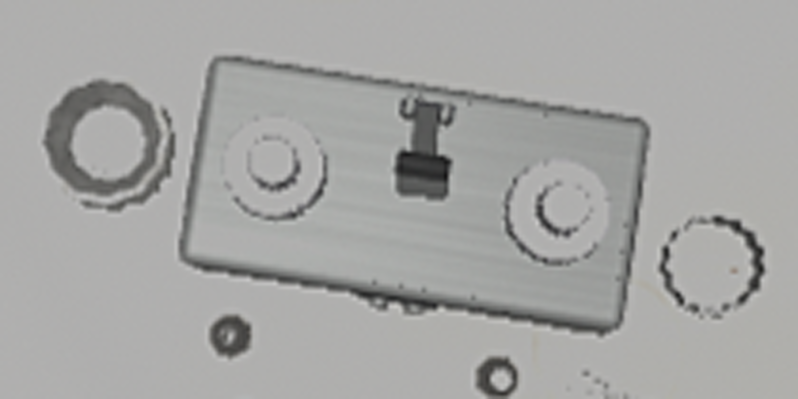

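View pics/sidec.png

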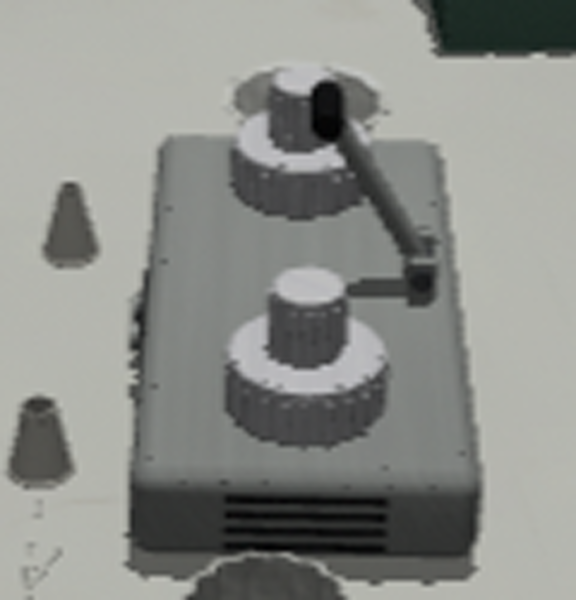

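The crops show these points:

| Crop | Left knob top | Right knob top | Lever grip | Hinge |
|---|---|---|---|---|
| Top | (273,161) | (565,207) | (422,175) | (427,106) |
| Side | (302,81) | (310,286) | (327,110) | (422,265) |

Next I triangulate these and plan the poses.

```bash
cat >h.py <<'E'
from rig import *
import numpy as np
from scipy.spatial.transform import Rotation as R
def ray(n,u,v):
    m=camera_model(n);T=np.array(m["world_from_camera"]);d=T[:3,:3]@[(u-m["cx"])/m["fx"],-(v-m["cy"])/m["fy"],-1];return T[:3,3],d/np.linalg.norm(d)
def tri(p,q):
    (a,d),(b,e)=ray("top",*p),ray("side",*q);s=np.linalg.lstsq(np.c_[d,-e],b-a,rcond=None)[0]
    P,Q=a+s[0]*d,b+s[1]*e;return (P+Q)/2,np.linalg.norm(P-Q)
def atz(n,u,v,z): a,d=ray(n,u,v);return a+d*(z-a[2])/d[2]
def rot(): w,x,y,z=sense()["ee_rot"];return R.from_quat([x,y,z,w])
def st():
    s=sense();r=rot();m=r.as_matrix();print("t",round(s["time_s"],2),"p",s["eef_pos"].round(1),"toolx",m[:,0].round(3),"z",m[:,2].round(3),"F",s["force"].round(1),"M",s["wrist_torque"].round(2),"w",round(s["grip_width"],3),"gf",round(s["grip_force"],1),"q",s["joints"].round(2))
def go(target,yaw):
    "tool-axis shift (25mm units) and z turn (8deg units) to a down pose with tool x at yaw (deg)"
    s=sense();r=rot();d=r.inv().apply(np.array(target)-s["eef_pos"])/25
    g=R.from_euler('z',yaw,degrees=True)*R.from_euler('x',180,degrees=True)
    print("shift",d.round(2),"turn",((r.inv()*g).as_rotvec(degrees=True)/8).round(2))
E
python3 - <<'E'
from h import *
tc=lambda x,y:((x+.5)/3.8-.5+210,(y+.5)/3.8-.5+170)
sc=lambda x,y:((x+.5)/4.8-.5+225,(y+.5)/4.8-.5+180)
P={}
for n,t,s in[("L",(273,161),(302,81)),("R",(565,207),(310,286)),("grip",(422,175),(327,110)),("hinge",(427,106),(422,265))]:
    P[n],e=tri(tc(*t),sc(*s));print(n,P[n].round(1),round(e,1), "top only z97",atz("top",*tc(*t),97).round(1),"side z97",atz("side",*sc(*s),97).round(1))
d=P["L"]-P["R"];print(np.linalg.norm(d),"yaw",np.degrees(np.arctan2(-d[0],d[1])))
for c in[(212,58),(648,120),(620,332),(182,262)]:print(atz("top",*tc(*c),43).round(1))
for n,c,z in[("n0",(497,377),34),("n1",(231,335),30)]:print(n,atz("top",*tc(*c),z).round(1))
st()
E
```

```text
L [522.9  47.7  95.7] 0.3 top only z97 [522.9  47.7  97. ] side z97 [522.3  45.2  97. ]
R [ 501.6 -119.8   95.1] 1.2 top only z97 [ 500.8 -119.5   97. ] side z97 [ 501.7 -122.8   97. ]
grip [517.2 -36.9 125.3] 5.6 top only z97 [517.  -37.8  97. ] side z97 [529.1  17.3  97. ]
hinge [561.7 -41.8  54.4] 1.3 top only z97 [556.9 -39.9  97. ] side z97 [ 546.  -111.7   97. ]
168.87656399539765 yaw -7.235544132067267
[590.   88.7  43. ]
[ 558.6 -175.3   43. ]
[ 431.1 -159.9   43. ]
[465.5 102.7  43. ]
n0 [402.2 -88.3  34. ]
n1 [422.6  72.6  30. ]
t 0.1 p [ 185.8 -490.8  230.8] toolx [0.935 0.354 0.   ] z [-0.     0.001 -1.   ] F [ 0.4 -1.   0.7] M [-0.02 -0.01 -0.01] w 1.0 gf 0.0 q [-1.43  0.31  1.5   0.    1.33 -0.22]
```

The knob tops come out at z≈96 and the drive yaw at about -7°. The drive centre is near (512,-36), the hinge near (560,-42,57), and the lever leans about 0.56 rad.

I'll press the lever from above with shut fingers, tool y along the drive's y.

```bash
python3 - <<'E'
from h import *
go([520,-38,160],-7)
E
```

```text
shift [ 18.91 -12.2    2.85] turn [-0.01  0.    3.47]
```

```bash
for i in 1 2; do python3 -m crank '[[[0.95,-0.6,0.1,0,0,0,0],[0.95,-0.6,0.1,0,0,0,0],[0.95,-0.6,0.1,0,0,0,0],[0.95,-0.6,0.1,0,0,0,0],[0.95,-0.6,0.1,0,0,0,0],[0.95,-0.6,0.1,0,0,0,0],[0.95,-0.6,0.1,0,0,0,0],[0.95,-0.6,0.1,0,0,0,0]]]' 30; done
python3 -m crank '[[[0.95,-0.6,0.1,0,0,0,0],[0.95,-0.6,0.1,0,0,0,0],[0.95,-0.6,0.1,0,0,0,0],[0,0,0,0,0,0.9,0],[0,0,0,0,0,0.9,0],[0,0,0,0,0,0.9,0],[0,0,0,0,0,0.8,0],[0,0,0,0,0,0,0]]]'
python3 -c "
from h import *
st();go([520,-38,140],-7)"
```

```text
time_s: 0.9
eef_pos: [321.5, -310.4, 211.0]
ee_rot: [-0.0, 0.984, 0.18, -0.0]
force: [0.1, 0.5, -0.3]
grip_width: 0.001
grip_force: 0.0
time_s: 1.7
eef_pos: [456.7, -130.9, 191.0]
ee_rot: [-0.0, 0.984, 0.18, -0.0]
force: [-0.3, -0.9, 0.3]
grip_width: 0.002
grip_force: 0.0
time_s: 2.5
eef_pos: [506.8, -64.7, 183.5]
ee_rot: [-0.0, 0.998, -0.064, -0.0]
force: [-0.0, 0.2, -0.4]
grip_width: 0.001
grip_force: 0.0
t 2.5 p [506.8 -64.7 183.5] toolx [ 0.992 -0.127 -0.001] z [-0.001  0.    -1.   ] F [-0.   0.2 -0.4] M [-0.02 -0.02 -0.03] w 0.001 gf 0.0 q [-0.36  0.33  1.61  0.    1.21  1.34]
shift [ 0.39 -1.13  1.74] turn [-0.    0.   -0.04]
```

```bash
python3 -m crank '[[[0.32,-0.56,0.5,0,0,0,0],[0.32,-0.56,0.5,0,0,0,0],[0,0,0.4,0,0,0,0],[0,0,0.25,0,0,0,0],[0,0,0.2,0,0,0,0],[-0.1,0,0.1,0,0,0,0],[0,0,0,0,0,0,0],[0,0,0,0,0,0,0]]]'
python3 -c "
from h import *
import cv2
st();cv2.imwrite('pics/s1.png',cv2.resize(capture('side')[150:310,210:370],None,fx=3.7,fy=3.7))"
```

```text
time_s: 3.3
eef_pos: [523.9, -38.9, 135.5]
ee_rot: [0.0, 0.998, -0.063, 0.0]
force: [0.1, 0.5, -0.3]
grip_width: -0.003
grip_force: 0.0
t 3.3 p [523.9 -38.9 135.5] toolx [ 0.992 -0.127  0.001] z [ 0.001 -0.    -1.   ] F [ 0.1  0.5 -0.3] M [0.02 0.01 0.01] w -0.003 gf 0.0 q [-0.3   0.41  1.63  0.    1.1   1.4 ]
```

View pics/s1.png

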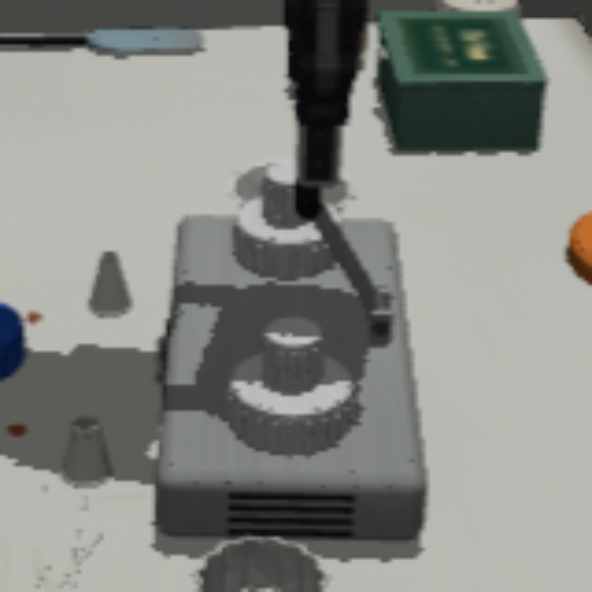

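The shut fingertips (320,180) stand just above and slightly behind the lever's bar (308,200). Now I press along the arc.

```bash
python3 -m crank '[[[0,0,0.2,0,0,0,0],[-0.36,0,0.27,0,0,0,0],[-0.34,0,0.34,0,0,0,0],[-0.29,0,0.38,0,0,0,0],[-0.23,0,0.42,0,0,0,0],[0,0,0,0,0,0,0],[0,0,0,0,0,0,0],[0,0,0,0,0,0,0]]]'
python3 -c "
from h import *
st()"
```

```text
time_s: 4.15
eef_pos: [494.3, -35.0, 95.3]
ee_rot: [0.0, 0.998, -0.063, 0.001]
force: [-0.2, -0.3, -0.1]
grip_width: 0.003
grip_force: 0.0
t 4.15 p [494.3 -35.   95.3] toolx [ 0.992 -0.127  0.001] z [ 0.001 -0.    -1.   ] F [-0.2 -0.3 -0.1] M [-0.04  0.05 -0.01] w 0.003 gf 0.0 q [-0.31  0.41  1.76  0.    0.98  1.39]
```

```bash
python3 -m crank '[[[-0.16,0,0.42,0,0,0,0],[-0.08,0,0.32,0,0,0,0],[-0.04,0,0.3,0,0,0,0],[0,0,0.05,0,0,0,0],[0,0,0,0,0,0,0],[0,0,0,0,0,0,0],[0,0,0,0,0,0,0],[0,0,0,0,0,0,0]]]'
python3 -c "
from h import *
import cv2
st();cv2.imwrite('pics/s2.png',cv2.resize(capture('side')[150:310,210:370],None,fx=3.7,fy=3.7))"
```

```text
time_s: 4.95
eef_pos: [486.7, -34.0, 68.8]
ee_rot: [0.0, 0.998, -0.063, 0.0]
force: [-7.9, 1.4, 23.4]
grip_width: 0.0
grip_force: 11.8
t 4.95 p [486.7 -34.   68.8] toolx [ 0.992 -0.126  0.   ] z [-0. -0. -1.] F [-7.9  1.4 23.4] M [0.2  1.56 0.02] w 0.0 gf 11.8 q [-0.31  0.43  1.8  -0.    0.91  1.39]
```

View pics/s2.png

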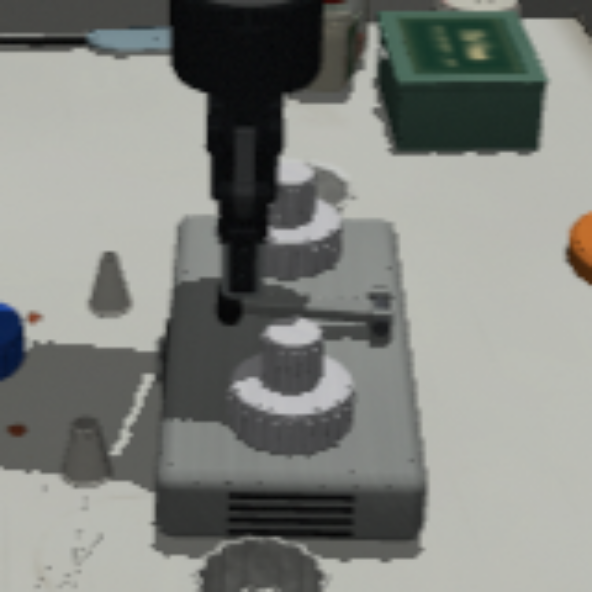

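The lever now lies level, with its bar at (230,305) under the fingertips. The stop was felt at 23 N. I'll raise the tool, turn it 90° so q6 ≈ 0, and move over the left cap.

```bash
python3 -m crank '[[[0,0,-0.8,0,0,0,0],[0,0,-0.9,0,0,0,0],[0,0,-0.9,0,0,0,0],[0,0,-0.5,0,0,0,50],[0.25,-0.8,0,0,0,0,65],[0.25,-0.8,0,0,0,0,65],[0.25,-0.8,0,0,0,0,65],[0.25,-0.8,0,0,0,0,65]]]'
python3 -m crank '[[[0,0,0,0,0,-1,65],[0,0,0,0,0,-1,65],[0,0,0,0,0,-1,65],[0,0,0,0,0,-1,65],[0,0,0,0,0,-1,65],[0,0,0,0,0,-1,65],[0,0,0,0,0,-1,65],[0,0,0,0,0,-1,65]]]'
python3 -m crank '[[[0,0,0,0,0,-1,65],[0,0,0,0,0,-1,65],[0,0,0,0,0,-1,65],[0,0,0,0,0,-0.2,65],[0,0,0,0,0,0,65],[0,0,0,0,0,0,65],[0,0,0,0,0,0,65],[0,0,0,0,0,0,65]]]'
python3 -c "
from h import *
import cv2
st();go([522.5,48,73],83)
a=cv2.resize(capture('side')[150:310,210:370],None,fx=2.5,fy=2.5);b=cv2.resize(capture('top')[170:275,210:370],None,fx=2.5,fy=2.5);b=cv2.copyMakeBorder(b,0,len(a)-len(b),0,0,0)
cv2.imwrite('pics/s3.png',cv2.hconcat([a,b]))"
```

```text
time_s: 5.8
eef_pos: [521.7, 43.1, 144.2]
ee_rot: [-0.0, 0.998, -0.063, -0.001]
force: [-1.0, 0.0, -0.1]
grip_width: 0.762
grip_force: 0.0
time_s: 6.6
eef_pos: [521.4, 42.3, 144.2]
ee_rot: [-0.0, 0.879, 0.478, -0.0]
force: [1.4, 0.3, 0.1]
grip_width: 0.763
grip_force: 0.0
time_s: 7.4
eef_pos: [521.6, 42.3, 145.0]
ee_rot: [-0.0, 0.753, 0.658, -0.0]
force: [-0.2, 0.2, 0.4]
grip_width: 0.766
grip_force: 0.0
t 7.4 p [521.6  42.3 145. ] toolx [ 0.134  0.991 -0.   ] z [-0.  0. -1.] F [-0.2  0.2  0.4] M [ 0.02 -0.    0.06] w 0.766 gf 0.0 q [-0.14  0.39  1.62 -0.    1.13 -0.01]
shift [0.23 0.   2.88] turn [-0.    0.   -0.09]
```

View pics/s3.png

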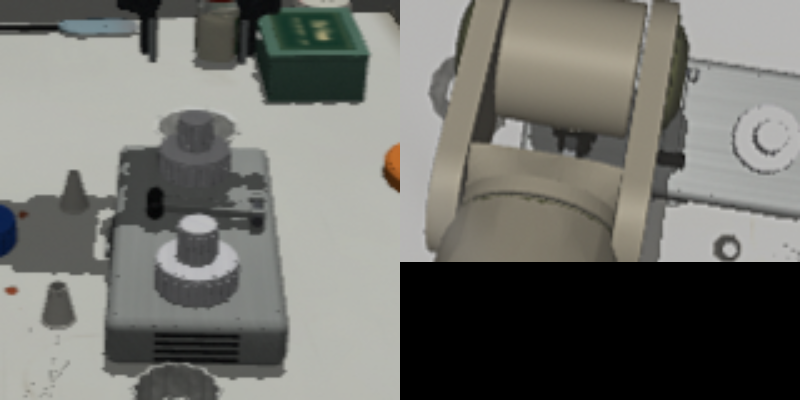

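The lever is still down (bar at 155,203). The knob, at column 195, is centred between the fingers at columns 148 and 245. I'll descend and grip.

```bash
python3 -m crank '[[[0.23,0,0.6,0,0,0,65],[0,0,0.7,0,0,0,65],[0,0,0.7,0,0,0,65],[0,0,0.5,0,0,0,65],[0,0,0.3,0,0,0,65],[0,0,0,0,0,0,65],[0,0,0,0,0,0,65],[0,0,0,0,0,0,65]]]'
python3 -m crank '[[[0,0,0,0,0,0,45],[0,0,0,0,0,0,35],[0,0,0,0,0,0,20],[0,0,0,0,0,0,10],[0,0,0,0,0,0,10],[0,0,0,0,0,0,10],[0,0,0,0,0,0,10],[0,0,0,0,0,0,10]]]' 40
python3 -c "
from h import *
st()"
```

```text
time_s: 8.3
eef_pos: [522.8, 47.9, 75.7]
ee_rot: [0.0, 0.753, 0.658, 0.0]
force: [-0.6, -0.5, -0.4]
grip_width: 0.764
grip_force: 0.0
time_s: 9.1
eef_pos: [522.6, 47.9, 75.5]
ee_rot: [0.0, 0.753, 0.658, 0.0]
force: [-2.2, -0.3, 5.8]
grip_width: 0.31
grip_force: 39.3
t 9.1 p [522.6  47.9  75.5] toolx [ 0.133  0.991 -0.   ] z [ 0.001 -0.    -1.   ] F [-2.2 -0.3  5.8] M [0.03 0.26 0.03] w 0.31 gf 39.3 q [-0.13  0.49  1.68 -0.    0.97  0.  ]
```

Held at 26 mm opening. I'll try counter-clockwise from above (negative about tool z), about 19°.

```bash
python3 -m crank '[[[0,0,0,0,0,-0.3,10],[0,0,0,0,0,-0.3,10],[0,0,0,0,0,-0.3,10],[0,0,0,0,0,-0.3,10],[0,0,0,0,0,-0.3,10],[0,0,0,0,0,-0.3,10],[0,0,0,0,0,-0.3,10],[0,0,0,0,0,-0.3,10]]]'
python3 -c "
from h import *
st()"
```

```text
time_s: 9.9
eef_pos: [523.1, 47.5, 75.6]
ee_rot: [0.001, 0.632, 0.775, 0.0]
force: [0.6, -2.0, 4.0]
grip_width: 0.309
grip_force: 39.4
t 9.9 p [523.1  47.5  75.6] toolx [-0.2    0.98  -0.001] z [ 0.002 -0.001 -1.   ] F [ 0.6 -2.   4. ] M [-0.48 -0.12 -0.79] w 0.309 gf 39.4 q [-0.13  0.49  1.68 -0.    0.97 -0.33]
```

A moment of -0.79 N m means it met the stop, so I'll turn it the other way.

```bash
python3 -m crank '[[[0,0,0,0,0,0.5,10],[0,0,0,0,0,0.7,10],[0,0,0,0,0,0.7,10],[0,0,0,0,0,0.7,10],[0,0,0,0,0,0.7,10],[0,0,0,0,0,0.7,10],[0,0,0,0,0,0.7,10],[0,0,0,0,0,0.7,10]]]'
python3 -c "
from h import *
st()"
python3 -m crank '[[[0,0,0,0,0,0.7,10],[0,0,0,0,0,0.7,10],[0,0,0,0,0,0.7,10],[0,0,0,0,0,0.7,10],[0,0,0,0,0,0.7,10],[0,0,0,0,0,0.7,10],[0,0,0,0,0,0.3,10],[0,0,0,0,0,0,10]]]'
python3 -c "
from h import *
st()"
```

```text
time_s: 10.7
eef_pos: [522.9, 47.9, 75.5]
ee_rot: [0.001, 0.874, 0.486, 0.001]
force: [-0.2, 0.7, 3.2]
grip_width: 0.311
grip_force: 39.6
t 10.7 p [522.9  47.9  75.5] toolx [0.528 0.849 0.001] z [ 0.002 -0.    -1.   ] F [-0.2  0.7  3.2] M [-0.04 -0.14  0.01] w 0.311 gf 39.6 q [-0.13  0.49  1.68 -0.    0.97  0.42]
time_s: 11.5
eef_pos: [522.9, 47.8, 75.5]
ee_rot: [0.0, 0.981, 0.194, 0.001]
force: [0.6, -0.8, 4.2]
grip_width: 0.31
grip_force: 39.7
t 11.5 p [522.9  47.8  75.5] toolx [0.925 0.38  0.001] z [ 0.001 -0.    -1.   ] F [ 0.6 -0.8  4.2] M [-0.16 -0.12 -0.01] w 0.31 gf 39.7 q [-0.13  0.49  1.68 -0.    0.97  1.05]
```

```bash
python3 -m crank '[[[0,0,0,0,0,0.5,10],[0,0,0,0,0,0.5,10],[0,0,0,0,0,0.5,10],[0,0,0,0,0,0.4,10],[0,0,0,0,0,0,10],[0,0,-0.05,0,0,0,10],[0,0,-0.05,0,0,0,10],[0,0,0,0,0,0,10]]]'
python3 -c "
from h import *
st()"
python3 -m crank '[[[0,0,-0.1,0,0,0,10],[0,0,-0.1,0,0,0,10],[0,0,0,0,0,0,10],[0,0,0,0,0,0,10],[0,0,0,0,0,0,10],[0,0,0,0,0,0,10],[0,0,0,0,0,0,10],[0,0,0,0,0,0,10]]]'
python3 -c "
from h import *
st()"
```

```text
time_s: 12.3
eef_pos: [522.1, 48.0, 77.3]
ee_rot: [-0.0, 0.998, 0.063, -0.0]
force: [-0.4, 0.8, -0.7]
grip_width: 0.312
grip_force: 39.4
t 12.3 p [522.1  48.   77.3] toolx [ 0.992  0.125 -0.001] z [-0.001  0.    -1.   ] F [-0.4  0.8 -0.7] M [ 0.01 -0.    0.  ] w 0.312 gf 39.4 q [-0.13  0.49  1.68  0.    0.97  1.31]
time_s: 13.1
eef_pos: [522.4, 48.0, 82.5]
ee_rot: [-0.0, 0.998, 0.062, -0.0]
force: [0.3, 0.1, -0.8]
grip_width: 0.309
grip_force: 39.4
t 13.1 p [522.4  48.   82.5] toolx [ 0.992  0.124 -0.   ] z [-0.  0. -1.] F [ 0.3  0.1 -0.8] M [-0.   -0.02  0.03] w 0.309 gf 39.4 q [-0.13  0.48  1.68 -0.    0.98  1.31]
```

It rises freely, 7 mm with only its own weight on the wrist. I'll lift it to about 100 mm and look.

```bash
python3 -m crank '[[[0,0,-0.4,0,0,0,10],[0,0,-0.7,0,0,0,10],[0,0,-0.8,0,0,0,10],[0,0,-0.8,0,0,0,10],[0,0,-0.6,0,0,0,10],[0,0,-0.4,0,0,0,10],[0,0,0,0,0,0,10],[0,0,0,0,0,0,10]]]'
python3 -c "
from h import *
import cv2
st();cv2.imwrite('pics/s4.png',cv2.resize(capture('side')[110:310,190:370],None,fx=2.9,fy=2.9))"
```

```text
time_s: 13.9
eef_pos: [522.2, 48.0, 174.7]
ee_rot: [-0.0, 0.998, 0.062, -0.0]
force: [0.2, -0.0, -1.4]
grip_width: 0.31
grip_force: 39.5
t 13.9 p [522.2  48.  174.7] toolx [ 0.992  0.124 -0.001] z [-0.001  0.    -1.   ] F [ 0.2 -0.  -1.4] M [-0.02 -0.03  0.01] w 0.31 gf 39.5 q [-0.13  0.36  1.58  0.    1.2   1.31]
```

View pics/s4.png

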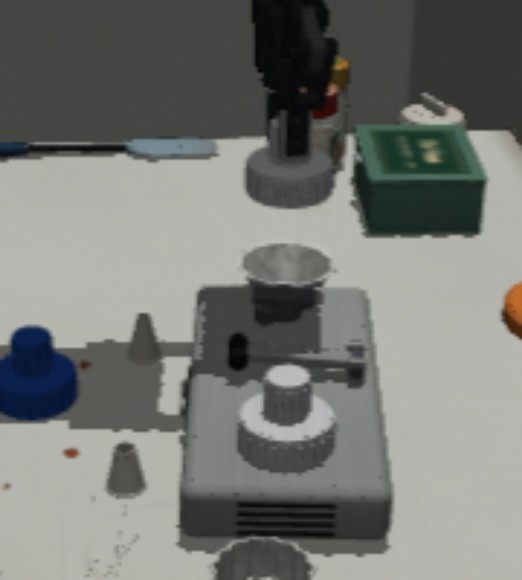

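The cap hangs upright in the fingers at (288,175), clear above the shaft. The lever is still down (bar at 238,350), and the right cap and the small things are where they were. I'm handing it in.

```bash
python3 -c "
from rig import *
print(finish_job())"
```

```text
the job is handed in; nothing more can be done
None
```

I handed the job in at about 14 s: lever pressed to its stop, the left cap unscrewed clockwise (it hit the stop counter-clockwise), and the cap now held upright about 10 cm above its seat; no verdict came back.

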